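Fetch a porcelain jar from under the ware rack with a reacher

TASK

The little round lidded jar has ended up under the low ware rack. Take the reacher by its handle and trigger, slide its open jaws in on either side of the jar, squeeze gently till they hold it (thin porcelain: no more than 6 N a jaw), and draw it out, still upright and still held, until it stands at least 5 cm clear in front of the rack. Then let it go, pull the jaws back right off it and leave the reacher lying flat on the table; do not touch the jar with the gripper, tip it over, push the rack about or disturb the other pieces.

Things in the scene. Friction and masses are not known exactly. Their poses are not given: they have to be found in the camera images.
- jar_center (a point): Small lidded white porcelain jar, the only round thing under the rack: upright cylinder 42 mm in diameter, 42 mm high, lid knob up to 56 mm; loose, 0.12 to 0.25 kg, on the table. This point is on its axis, 21 mm above the table. Thin: it chips if either jaw presses it with more than 6 N.
- jar: The same jar; origin at the centre of its underside, z up along its axis. Neither gripper nor arm may touch it.
- rack: Low wooden rack, fixed. Origin on the table under its centre; x points in from its open front (x = -111 mm) to its back (111), y along its 350 mm width. 18 mm square posts at x +-100, y +-166; slatted deck at z 66 to 78 with 42 mm gaps (the jar shows through). Below: 66 mm high, 314 mm wide, open at the front, a board shuts the back at x 96.
- reacher: Reacher (pick-up tool), loose, 0.33 kg, lying on its side; slides flat along the table. Origin on its underside between handle and trigger; x along the shaft to the jaws, z up. Black handle: flat upright plate, y -30 to -20 mm, x -35 to 35, z 0 to 52. Shaft at z 18 to a crosshead at x 189 to 203 (y +-49, z 0 to 26); two straight jaw arms, 98 mm wide over both, reach to x 285.
- reacher_grip (a point): Point midway between the reacher's handle and trigger, 28 mm above its underside (over its origin). Trigger: black flat upright plate parallel to the handle, y +20 to +30 mm, x -28 to 28, z 4 to 50; 60 mm over the outer faces of both when free. To be taken from above, one finger on each.
- reacher_jaws (a point): Point midway between the reacher's pads on its centre line, 260 mm ahead of its origin along x, 25 mm up; the jar's axis is to be here when it is gripped.
- trigger (a joint): How far the trigger is squeezed towards the handle: 0 (free, jaws open) to 0.024 m. It springs back: 5 N at 0, plus 0.2 N per mm. Each jaw moves inwards 0.75 mm per mm of trigger, so the force on the trigger is the spring's plus 1.5 times the force with which each pad presses what is between them. While the reacher is pressed on the table its drag adds a few N to what the fingers feel.
- jaw_left: Jaw arm on the reacher's +y side, with a sprung rubber pad (30 x 30 mm, x 245 to 275 mm, z 10 to 40) that yields 1 mm per 2 N. Pad face 33 mm from the centre line when the trigger is free. Its origin is the reacher's when the trigger is free, and moves with the jaw.
- jaw_right: Jaw arm on the reacher's -y side, with a like pad on an adjusting screw, set so that its face is anywhere from 23 to 33 mm from the centre line when the trigger is free: not measured, to be felt. The screw does not turn in use. Origin as for the left jaw.
- block: Bystander: square white porcelain block, 36 x 36 x 36 mm, standing under the rack beside the jar, loose.
- puck: Bystander: round white plaster mould, 84 mm wide, 60 mm high, loose on the rack's deck.
- tray: Bystander: open wooden tray 85 x 110 x 30 mm, loose on the rack's deck.
- plaster_mould: Bystander: round white plaster mould, 90 mm wide, 100 mm high, loose on the table.
- beaker: Bystander: open glazed cup, 66 mm wide, 60 mm high, loose on the table.
- brush: Bystander: small hand brush lying loose on the table.
Mind the look-alikes: they are no part of the job. Leave any brown or turquoise look-alike of the jar alone.

How it is judged (in metres and radians):
On the way, in this order (a step that is already met when the one before it is completed fails the run):
1. the jar, still under the rack, is held between both jaws of the reacher (contact force between each of jaw_left, jaw_right and jar above 1 N and x of jar_center in the frame of rack above -0.1 m), for 0.2 s.
2. the jar, still held by both jaws, is out at least 4 cm clear in front of the rack (contact force between each of jaw_left, jaw_right and jar above 0.5 N and x of jar_center in the frame of rack below -0.172 m), for 0.1 s.
At the end, for the whole second after the job is handed in: Jar upright (0.1 rad), at rest on the table, its side 4 cm or more clear of the rack's front (axis 61 to 289 mm in front of it). Reacher flat, at rest on the table, trigger sprung back (3 mm), not touching the jar, jaw point 55 mm or more from the jar's axis (x of jar_center in the frame of rack between -0.4 and -0.172 m and height (world z) of jar_center below 0.026 m and angle between jar's own z axis and vertical below 0.1 rad and linear speed of each of jar, reacher below 0.02 m/s and horizontal distance between reacher_jaws and jar_center above 0.055 m and contact force between reacher and jar below 0.1 N and angle between reacher's own z axis and vertical below 0.08 rad and height (world z) of reacher below 0.012 m and value of joint trigger below 0.003 m).
It fails at once if a jaw presses the jar with more than 6 N (contact force between any of jaw_left, jaw_right and jar above 6 N).
It fails at once if the gripper or arm touches the jar (contact force between any of the fingers, the arm and jar above 0.3 N).
It fails at once if the jar is tipped (angle between jar's own z axis and vertical above 0.35 rad).
It fails at once if the rack is pushed with more than 15 N (contact force between any of reacher, the fingers, the arm and rack above 15 N).
It fails at once if another piece is moved by more than 20 mm (distance of any of block, puck, tray, plaster_mould, beaker, brush from where it was at the start of the episode above 0.02 m).
It also fails if it takes over 58 s, if anything falls off the work surface, if the arm or the gripper's body presses on something with over 40 N, if the wrist force passes 120 N, or if a joint passes its speed limit or range.

ROBOT

A 6-joint arm with a two-finger parallel gripper is mounted at the origin on the work surface. World frame = base frame: x ahead of the robot, y to its left, z up, the work surface at z = 0. Lengths are in m, angles in degrees, forces in N, time in s.
With the tool pointing down it reaches from about 0.275 to 0.875 m from the base axis. Payload 12.5 kg.
Tool frame: the origin (TCP) lies midway between the tips of the shut fingers; the grasp point (between the pads) lies 19 mm behind it; z points along the fingers, y is the line along which they close (so a half turn about z gives the same grasp; the last joint's range is limited). The gripper opens to 85 mm and grips with 20 to 120 N. Pads are 22 mm wide; open, the fingers measure 114 mm over their backs; the gripper's body (76 mm by 85 mm) begins 54 mm behind the grasp point. The pads swing forward as they close: fully open they stand 13 mm farther back than shut.
Start: joints at [-81.337, 20.094, 94.641, -0, 65.266, -4.847], TCP at [0.129, -0.535, 0.231] pointing down, gripper open.
Joint ranges: [-157.81, 157.81], [-45, 120.19], [0.68, 151.7], [-89.99, 269.99], [4.06, 180], [-164.3, 164.3]. Speed limits (degrees/s): [127.2, 127.2, 159.86, 180, 180, 180].

INTERFACE

Orientations are given as a 3x3 rotation matrix whose columns are the frame's x, y, z axes.
In Python, from bench import env, cams gives the robot as it stands. The module is installed in compiled form; this text tells all that it offers.
- The arm moves only by the tool carry_out, never from a script. Its argument "steps" is a list of rows, each a list of 3 entries, a list of its own where there are three numbers: the closure in counts, from 0 (fully open) to 255 (shut), then the shift along the tool's x, y, z in cm, then the turn about the tool's z in degrees. A call has exactly 10 rows; each row is the pose to reach, as a shift and turn from the pose commanded when the call began, along the tool's axes at that moment; what a row does not reach only later rows make up. A row lasts 1/10 s, in which the tool goes at most 50 mm and 8.59 degrees, less where a joint would pass 70% of its speed; a pose out of reach is approached as far as the arm can. A call with a gripper value outside its range is refused whole. The fingers move at their own pace and stop on an object; "grip_force" is the grip in N (left out, the last holds). Time passes only in rows, so rows that repeat a pose let the fingers close, or fill a call up. It gives the time, the measured TCP pose, the force, the opening and the grip force at its end, in the units of the state.
- env.get_state(): the state, without advancing time (a new reading comes with each control period).
- cams.snapshot(name): name is "scene" or "top" or "wrist"; returns the picture (420x560x3 uint8, red, green, blue); there is no depth.
- cams.camera_model(name): a dict with "fovy" (degrees; the focal length in pixels is half the picture's height over the tangent of half this angle, whatever the lens; pixels are square), "cx", "cy" (the principal point, pixels), "k1" (the pictures are not rectified: a ray, as slopes to the right and down, at radius r is drawn at 1 + k1 r^2 times it, then the intrinsics apply), "T" (4x4, takes a point from camera to world coordinates). Camera axes: x right, y up, looking along -z (the intrinsics and any distortion apply to the point x, -y, -z); pixel columns grow to the right and rows downward; lengths in m; the calibration is good to about 2 mm. A picture is of the moment at which its call begins: read the wrist's pose just before it. camera_model takes no time and is no camera call; for the wrist camera it gives the pose at the moment of the call.
- env.sign_off(): hands the job in; it is judged then, once.
The state is a dict: "clock": time; "q": joint angles; "qvel": joint speeds; "joint_efforts": joint torques, N m; "tool_pos": TCP position; "tcp_rot": TCP orientation; "contact_force": force on the tool from outside, world axes, zero at the start; "wrist_torque": the same for the moment, N m; "width": finger opening in m; "grip_force": force on a finger pad.
Only numpy, scipy, OpenCV 4.12 (cv2) and the standard library are available. Lean on these libraries where they do the work, as an engineer would, in place of code of your own. Each camera call takes 0.05 s, during which the arm holds its last target. There are 200 camera calls.

## Working session

There is one attempt and no reset: what is moved stays moved. The work goes in short steps, Python scripts to look and compute and a tool call to move; the robot and the scene stay as the last step left them, time stands still between calls to the robot, and variables do not carry over. Pictures are saved under pics/ and viewed, at most 14 in all, crops included, and the job is handed in when it is done.

Besides the shell and the picture viewer there is one more tool, called after ">>>" as a command line: name --argument value ..., lists and objects as JSON in quotes. carry_out: Moves the arm, as the interface text tells. Its arguments: {"type":"object","properties":{"steps":{"type":"array","items":{"type":"array"}},"grip_force":{"type":"number"}},"required":["steps"]}

```bash
mkdir -p pics
cat > h.py <<'E'
import numpy as np, cv2
from bench import env, cams
def ray(name,u,v,m=None):
    m=m or cams.camera_model(name); f=210/np.tan(np.radians(m['fovy'])/2)
    xd,yd=(u-m['cx'])/f,(v-m['cy'])/f; x,y=xd,yd
    for _ in range(30):
        s=1+m['k1']*(x*x+y*y); x,y=xd/s,yd/s
    T=np.array(m['T']); d=T[:3,:3]@np.array([x,-y,-1.]); return T[:3,3],d
def on(name,u,v,z,m=None):
    o,d=ray(name,u,v,m); return o+d*(z-o[2])/d[2]
def pix(name,p,m=None):
    m=m or cams.camera_model(name); f=210/np.tan(np.radians(m['fovy'])/2)
    T=np.array(m['T']); c=T[:3,:3].T@(np.array(p)-T[:3,3]); x,y=c[0]/-c[2],-c[1]/-c[2]
    s=1+m['k1']*(x*x+y*y); return np.array([m['cx']+f*x*s,m['cy']+f*y*s])
def snap(name,fn=None):
    a=np.array(cams.snapshot(name)); 
    if fn: cv2.imwrite('pics/'+fn,a[:,:,::-1])
    return a
E
python3 - <<'E'
from h import *
a=snap('scene','scene0.png');b=snap('top','top0.png')
cv2.imwrite('pics/both.png',cv2.resize(np.vstack([a,b]),None,fx=.71,fy=.71)[:,:,::-1])
for n in('scene','top'):
    m=cams.camera_model(n);print(n,m['fovy'],m['k1'],np.round(m['T'],3).tolist())
s=env.get_state();print(s)
E
```

```text
scene 46.42310867210855 0.032315420063122616 [[-0.634, -0.522, 0.571, 1.17], [0.774, -0.427, 0.468, 0.547], [-0.001, 0.738, 0.674, 0.847], [0.0, 0.0, 0.0, 1.0]]
top 47.73604156786652 -0.03850016150882325 [[0.008, 0.981, -0.195, 0.28], [-1.0, 0.011, 0.013, 0.06], [0.015, 0.195, 0.981, 1.349], [0.0, 0.0, 0.0, 1.0]]
{'clock': 0.1, 'q': array([-8.13353339e+01,  2.01214782e+01,  9.46733738e+01, -6.56698299e-04,
        6.52650453e+01, -4.84930067e+00]), 'qvel': array([ 0.03833899, -0.18220402, -0.12427802, -0.00824993, -0.02226713,
        0.02225855]), 'joint_efforts': array([ 7.29672024e-05, -5.06835008e+01, -2.91877306e+01, -8.97414384e-05,
        2.68015217e-03, -2.30823616e-05]), 'tool_pos': array([ 0.12848321, -0.53447692,  0.23080947]), 'tcp_rot': array([[ 9.72311870e-01,  2.33686969e-01, -1.67782846e-04],
       [ 2.33687016e-01, -9.72311325e-01,  1.03190653e-03],
       [ 7.80059474e-05, -1.04254364e-03, -9.99999454e-01]]), 'contact_force': array([-0.47967877, -0.63096798,  0.30632498]), 'wrist_torque': array([-0.00368433,  0.04230379,  0.02410133]), 'grip_force': 0.0, 'width': 0.08508459127719484}
```

View pics/top0.png

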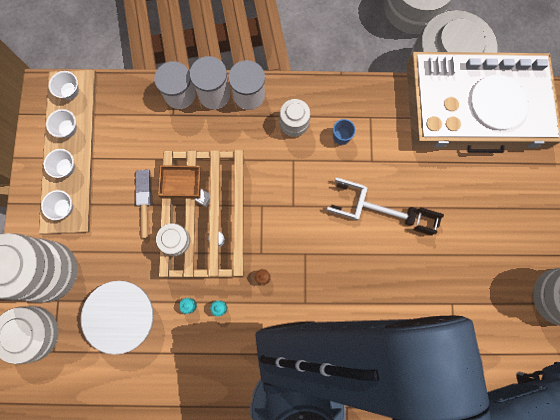

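View pics/scene0.png

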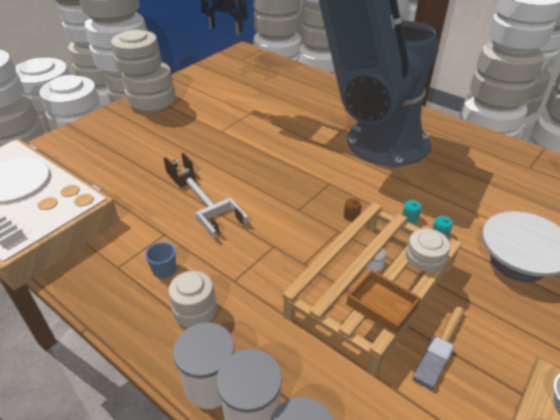

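The top view shows the rack at (160–243, 150–277). A white thing lies under it at (220,238) and another at (203,198). The reacher runs from its handle at (425,220) to its jaws near (335,197). Jar candidates are white (220,238), white (203,198, probably the block), brown (262,277) and turquoise (188,305) and (218,308). The coloured ones are look-alikes outside the rack.

Run:
```python
from h import *
a=cv2.imread('pics/top0.png');b=cv2.imread('pics/scene0.png')
c1=cv2.resize(a[145:285,150:270],None,fx=4,fy=4,interpolation=cv2.INTER_CUBIC)[:560,:480]
c2=cv2.resize(b[200:340,280:350+110],None,fx=2,fy=2,interpolation=cv2.INTER_CUBIC)[:,:320]
c3=cv2.resize(a[170:240,320:450],None,fx=2.4,fy=2.4,interpolation=cv2.INTER_CUBIC)
o=np.zeros((560,800,3),np.uint8);o[:560,:480]=c1;o[:280,480:800]=c2[:280];o[290:290+168,480:792]=c3
cv2.imwrite('pics/crop1.png',o)
for n,p,z in[('jarA',(220,238),.045),('blk',(203,198),.036),('h',(425,220),.05),('j1',(330,208),.026),('j2',(335,182),.026),('r1',(242,277),.078),('r2',(242,151),.078),('r3',(161,277),.078),('r4',(163,151),.078),('beak',(344,131),.06),('mould',(295,113),.1),('brown',(262,277),.05)]:
    print(n,np.round(on('top',*p,z),3))
```

```text
jarA [0.456 0.216 0.045]
blk [0.571 0.269 0.036]
h [ 0.512 -0.355  0.05 ]
j1 [ 0.548 -0.092  0.026]
j2 [ 0.625 -0.107  0.026]
r1 [0.348 0.15  0.078]
r2 [0.698 0.159 0.078]
r3 [0.346 0.365 0.078]
r4 [0.695 0.38  0.078]
beak [ 0.767 -0.131  0.06 ]
mould [0.804 0.012 0.1  ]
brown [0.35  0.098 0.05 ]
```

View pics/crop1.png

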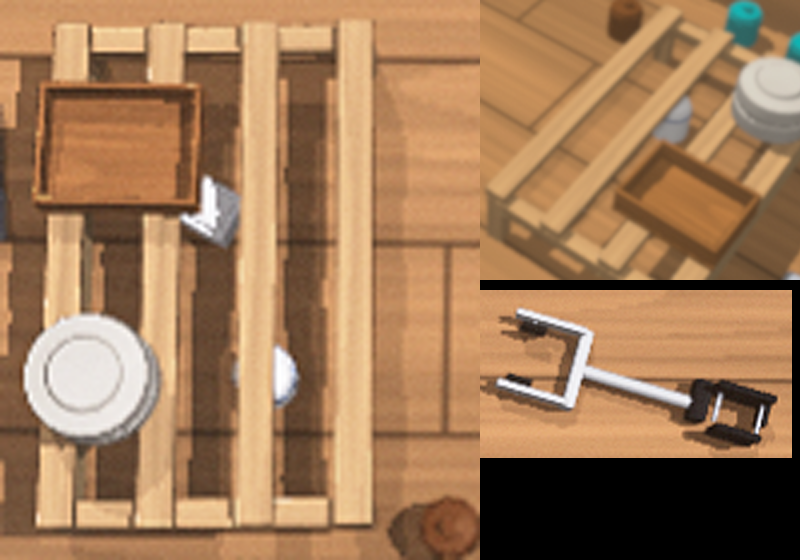

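In the crop the jar is under the second slat from the front, with its shoulder at (216.6,239) in the top picture. The squarer piece at (203,198) is the block. The rack's open front is on the image's right (-y), facing the reacher. The trigger is the plate on the -x side. I'll move over the reacher.

>>> carry_out --steps '[[0,[4.2,-0.8,0],-6],[0,[8.4,-1.7,0],-12],[0,[12.6,-2.5,0],-18],[0,[16.8,-3.4,0],-25],[0,[21,-4.2,0],-31],[0,[25.2,-5,0],-37],[0,[29.4,-5.9,0],-44],[0,[33.6,-6.7,0],-50],[0,[37.5,-7.6,0],-56],[0,[41.5,-8.4,0],-60]]' --grip_force 20

```text
clock: 1.1
tool_pos: [0.5137, -0.355, 0.231]
tcp_rot: [[0.28, 0.96, -0.001], [0.96, -0.28, 0.0], [0.0, -0.001, -1.0]]
contact_force: [-0.5, 0.7, -0.3]
width: 0.0849
grip_force: 0.0
```

Run:
```python
from h import *
m=cams.camera_model('wrist');w=snap('wrist','w1.png')
import pickle;pickle.dump(m,open('w1.pkl','wb'))
s=env.get_state();print(s['clock'],s['tool_pos'],s['tcp_rot'].round(3).tolist());print(m['fovy'],m['k1'],np.round(m['T'],3).tolist())
```

```text
1.15 [ 0.51799967 -0.35232034  0.23082485] [[0.274, 0.962, 0.001], [0.962, -0.274, 0.001], [0.001, 0.001, -1.0]]
60.21822219240881 -0.023509838664131325 [[0.96, 0.268, 0.081, 0.536], [-0.28, 0.921, 0.272, -0.287], [-0.002, -0.284, 0.959, 0.374], [0.0, 0.0, 0.0, 1.0]]
```

View pics/w1.png

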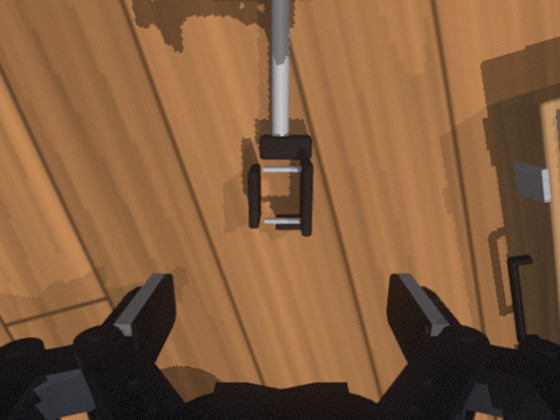

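The wrist view shows the trigger at (254,196), the handle at (306,197) and the shaft at u≈281.

Run:
```python
from h import *
import pickle
m=pickle.load(open('w1.pkl','rb'));w=cv2.imread('pics/w1.png')
hsv=cv2.cvtColor(w,cv2.COLOR_BGR2HSV)
sh=(hsv[:,:,1]<60)&(hsv[:,:,2]>70)
for v in(5,40,80,120):
    u=np.where(sh[v,255:310])[0]+255;print(v,u.min(),u.max(),np.round(on('wrist',(u.min()+u.max())/2,v,.018,m),4))
blk=(w.max(2)<45)
for v in range(160,240,8):
    u=np.where(blk[v,235:325])[0]+235;print(v,[ (int(g[0]),int(g[-1])) for g in np.split(u,np.where(np.diff(u)>1)[0]+1) if len(g)])
for u in(251,255,304,308):
    v=np.where(blk[100:260,u])[0]+100;print(u,v.min(),v.max())
for n,p,z in[('T',(254,196),.05),('H',(306,197),.052)]:print(n,on('wrist',*p,z,m).round(4))
# top view: jaws/shaft, jar
a=cv2.imread('pics/top0.png');hs=cv2.cvtColor(a,cv2.COLOR_BGR2HSV)
k=((hs[:,:,1]<50)&(hs[:,:,2]>110));k[:170]=0;k[225:]=0;k[:,:325]=0;k[:,410:]=0
for u in(375,385,395,402):
    v=np.where(k[:,u])[0];print(u,v.min(),v.max(),on('top',u,v.mean(),.02).round(4))
print('jar',on('top',216.6,239.2,.042).round(4),on('top',266.5/4+150,239.2,.035).round(4))
```

```text
5 272 289 [ 0.5589 -0.2046  0.018 ]
40 272 288 [ 0.5505 -0.2318  0.018 ]
80 272 288 [ 0.5409 -0.2646  0.018 ]
120 272 288 [ 0.5308 -0.2992  0.018 ]
160 [(301, 308)]
168 [(251, 258), (302, 305), (310, 310)]
176 [(256, 259), (301, 306), (311, 311)]
184 [(249, 250), (256, 256), (258, 259), (300, 306), (308, 308), (311, 311)]
192 [(258, 259), (300, 305), (310, 310)]
200 [(250, 252), (254, 254), (258, 259), (300, 303), (305, 305), (307, 307), (309, 310)]
208 [(250, 251), (258, 259), (300, 303), (306, 306), (310, 310)]
216 [(251, 251), (258, 258), (277, 302), (310, 310)]
224 [(257, 257), (300, 303)]
232 []
251 168 226
255 165 209
304 136 211
308 136 204
T [ 0.4892 -0.3566  0.05  ]
H [ 0.5349 -0.3703  0.052 ]
375 205 209 [ 0.5537 -0.2218  0.02  ]
385 207 212 [ 0.5467 -0.2504  0.02  ]
395 211 215 [ 0.5368 -0.279   0.02  ]
402 212 217 [ 0.5326 -0.299   0.02  ]
jar [0.4533 0.2257 0.042 ] [0.4542 0.2265 0.035 ]
```

>>> carry_out --steps '[[0,[-0.4,0,3],0],[0,[-0.4,0,6],0],[0,[-0.4,0,9],0],[0,[-0.4,0,12],0],[0,[-0.4,0,14],0],[0,[-0.4,0,15],0],[0,[-0.4,0,15],0],[0,[-0.4,0,15],0],[0,[-0.4,0,15],0],[0,[-0.4,0,15],0]]'

```text
clock: 2.15
tool_pos: [0.5117, -0.3603, 0.0823]
tcp_rot: [[0.284, 0.959, 0.001], [0.959, -0.284, -0.001], [-0.001, 0.001, -1.0]]
contact_force: [-0.4, -0.4, -0.2]
width: 0.0853
grip_force: 0.0
```

Run:
```python
from h import *
s=env.get_state();print(s['clock'],s['tool_pos'],s['tcp_rot'].round(3).tolist())
m=cams.camera_model('wrist');w=snap('wrist','w2.png')
for x,y,z in[(35,-25,52),(-35,-25,52),(28,25,50),(-28,25,50)]:
    a=np.radians(73.4);R=np.array([[np.cos(a),-np.sin(a)],[np.sin(a),np.cos(a)]])
    p=R@np.array([x,y])/1000+[.5127,-.360]
    q=pix('wrist',[*p,z/1000],m).astype(int);cv2.circle(w,tuple(map(int,q)),3,(255,0,0),-1)
cv2.imwrite('pics/w2m.png',w[:,:,::-1])
```

```text
2.15 [ 0.51166118 -0.3602726   0.0823331 ] [[0.284, 0.959, 0.001], [0.959, -0.284, -0.001], [-0.001, 0.001, -1.0]]
```

View pics/w2m.png

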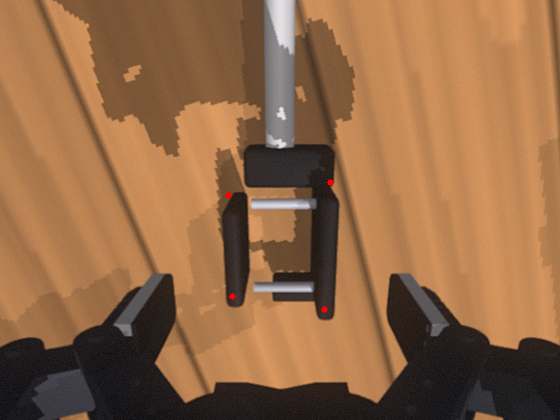

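The plates sit centred between the fingers at u≈281, and my marks fit to about 2–3 mm. I'll descend and close lightly.

>>> carry_out --steps '[[0,[-0.2,0,2],0],[0,[-0.2,0,4],0],[0,[-0.2,0,6],0],[0,[-0.2,0,7.1],0],[0,[-0.2,0,7.1],0],[40,[-0.2,0,7.1],0],[60,[-0.2,0,7.1],0],[70,[-0.2,0,7.1],0],[75,[-0.2,0,7.1],0],[78,[-0.2,0,7.1],0]]'

```text
clock: 3.2
tool_pos: [0.511, -0.3621, 0.0109]
tcp_rot: [[0.284, 0.959, 0.001], [0.959, -0.284, -0.001], [-0.0, 0.001, -1.0]]
contact_force: [-1.8, 1.3, 5.6]
width: 0.059
grip_force: 4.7
```

>>> carry_out --steps '[[82,[0,0,0],0],[86,[0,0,0],0],[90,[0,0,0],0],[94,[0,0,0],0],[98,[0,0,0],0],[102,[0,0,0],0],[102,[0,0,0],0],[102,[0,0,0],0],[102,[0,0,0],0],[102,[0,0,0],0]]'

```text
clock: 4.2
tool_pos: [0.5133, -0.3632, 0.0123]
tcp_rot: [[0.284, 0.959, 0.006], [0.959, -0.284, -0.004], [-0.002, 0.007, -1.0]]
contact_force: [6.9, 0.1, 8.9]
width: 0.0518
grip_force: 10.4
```

>>> carry_out --steps '[[102,[0,0,-0.1],0],[102,[0.6,-0.3,-0.1],-0.6],[102,[1.6,-0.9,-0.1],-1.5],[102,[2.8,-1.5,-0.1],-2.7],[102,[4.0,-2.2,-0.1],-3.9],[102,[5.2,-2.9,-0.1],-5],[102,[6.4,-3.5,-0.1],-6.2],[102,[7.6,-4.2,-0.1],-7.3],[102,[8.6,-4.7,-0.1],-8.3],[102,[9.1,-5,-0.1],-8.7]]'

```text
clock: 5.2
tool_pos: [0.4892, -0.2607, 0.0122]
tcp_rot: [[0.134, 0.991, 0.002], [0.991, -0.134, -0.002], [-0.002, 0.002, -1.0]]
contact_force: [1.5, -5.8, 6.1]
width: 0.0516
grip_force: 7.8
```

```bash
cat > reach.py <<'E'
from h import *
def reacher(a, box=None):
    """shaft line of reacher in top view -> list of (u,v,xy)"""
    hs=cv2.cvtColor(a,cv2.COLOR_RGB2HSV)
    return ((hs[:,:,1]<50)&(hs[:,:,2]>110))
E
python3 - <<'E'
from h import *
a=snap('top','top1.png');s=env.get_state();print(s['clock'],s['tool_pos'],s['tcp_rot'].round(3).tolist(),s['contact_force'],s['width'],s['grip_force'])
w=snap('wrist')
o=np.zeros((420,800,3),np.uint8);o[:,:400]=cv2.resize(a[130:290,230:440],(400,305))[:305].shape and 0
c=cv2.resize(a[130:290,230:440],(400,305));o[:305,:400]=c;o[:300,400:]=cv2.resize(w,(400,300))
cv2.imwrite('pics/c2.png',o[:,:,::-1])
E
```

```text
5.25 [ 0.48903502 -0.26016729  0.01213687] [[0.134, 0.991, 0.002], [0.991, -0.134, -0.002], [-0.001, 0.002, -1.0]] [1.47629559 1.37011864 8.31085788] 0.05152062138530316 6.869257763028145
```

View pics/c2.png

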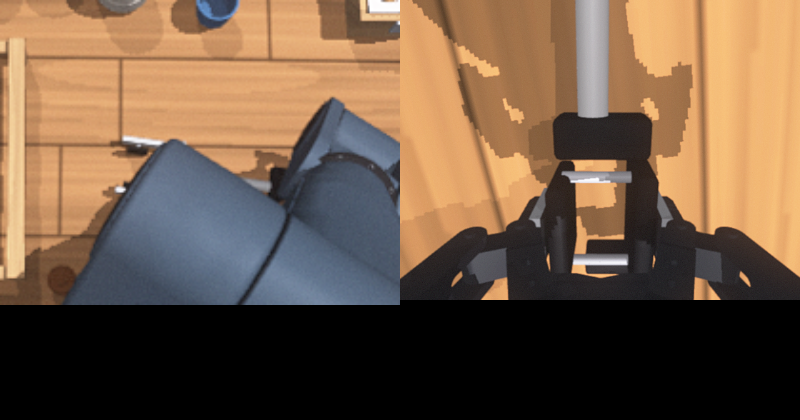

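The reacher follows squarely: the shaft is straight up in the wrist view, between both plates. I'll continue to the pre-insertion pose.

>>> carry_out --steps '[[102,[0.4,-0.1,-0.1],-0.4],[102,[1.4,-0.5,-0.1],-1.3],[102,[2.6,-0.9,-0.1],-2.4],[102,[3.9,-1.4,-0.1],-3.5],[102,[5.2,-1.9,-0.1],-4.7],[102,[6.5,-2.4,-0.1],-5.9],[102,[7.8,-2.8,-0.1],-7],[102,[8.9,-3.2,-0.1],-8],[102,[9.6,-3.5,-0.1],-8.7],[102,[9.8,-3.5,-0.1],-8.8]]'

```text
clock: 6.3
tool_pos: [0.4667, -0.1577, 0.0122]
tcp_rot: [[-0.019, 1.0, -0.001], [1.0, 0.019, 0.0], [0.0, -0.001, -1.0]]
contact_force: [-0.5, -0.8, -2.0]
width: 0.0513
grip_force: 6.4
```

```bash
cat > shaft.py <<'E'
from h import *
def shaft(v0=5,v1=110,save=None):
    s=env.get_state();m=cams.camera_model('wrist');w=snap('wrist',save)
    hs=cv2.cvtColor(w,cv2.COLOR_RGB2HSV);k=(hs[:,:,1]<70)&(hs[:,:,2]>60);P=[]
    for v in range(v0,v1,5):
        u=np.where(k[v,240:325])[0]+240
        if len(u)>8:P.append(on('wrist',np.median(u),v,.018,m)[:2])
    P=np.array(P);vx,vy,x0,y0=cv2.fitLine(P.astype(np.float32),cv2.DIST_HUBER,0,.001,.001).ravel()
    if vy<0:vx,vy=-vx,-vy
    d=np.array([vx,vy]);c=np.array([x0,y0]);az=np.degrees(np.arctan2(vy,vx))
    t=s['tool_pos'][:2];g=c+d*((t-c)@d)
    tx=s['tcp_rot'][:2,0]
    print('clk',s['clock'],'tool',s['tool_pos'].round(4),'taz',np.degrees(np.arctan2(tx[1],tx[0])).round(2),'width',round(s['width'],4),'gf',round(s['grip_force'],2),'F',s['contact_force'].round(1))
    print('shaft az',az.round(2),'axis foot at tool',g.round(4),'n',len(P))
    J=np.array([.454,.226]);r=J-g;print('jar ahead',round(float(r@d),4),'left',round(float(r@np.array([-d[1],d[0]])),4))
    return w
if __name__=='__main__':
    shaft()
E
python3 shaft.py
python3 - <<'E'
from h import *
a=snap('top','top2.png');cv2.imwrite('pics/t2.png',cv2.resize(a[130:290,140:420],None,fx=2.8,fy=2.8)[:,:,::-1])
E
```

```text
clk 6.3 tool [ 0.4667 -0.1577  0.0122] taz 91.09 width 0.0513 gf 6.4 F [-0.5 -0.8 -2. ]
shaft az 91.28 axis foot at tool [ 0.4645 -0.1577] n 21
jar ahead 0.3838 left 0.0019
```

View pics/t2.png

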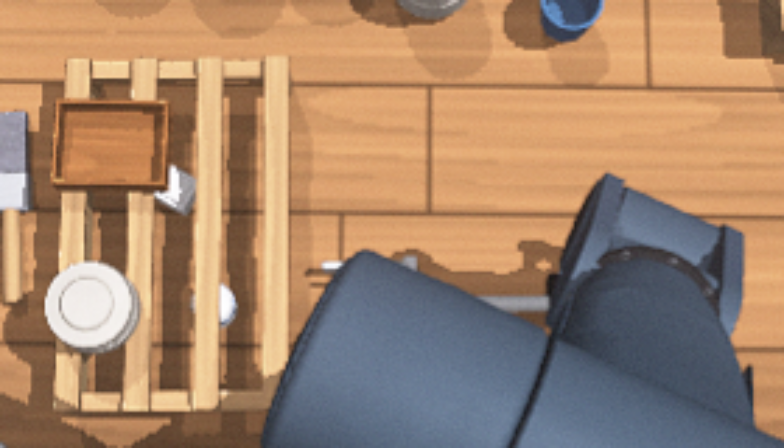

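The top view shows the jaws lined up with the jar at crop (215,305), just in front of the rack. I'll ease the trigger and slide in.

>>> carry_out --steps '[[98,[0,0,0],0],[94,[0,0,0],0],[90,[0,0,0.1],0],[86,[0,0,0.1],0],[82,[0,0,0.1],0],[82,[0,-0.1,0.1],0],[82,[0.2,-0.1,0.1],0],[82,[0.8,-0.1,0.1],0],[82,[1.5,-0.1,0.1],0],[82,[2,-0.1,0.1],0]]'

```text
clock: 7.4
tool_pos: [0.4658, -0.1378, 0.0113]
tcp_rot: [[-0.018, 1.0, -0.0], [1.0, 0.018, 0.0], [0.0, -0.0, -1.0]]
contact_force: [0.2, -0.8, -2.0]
width: 0.0582
grip_force: 5.4
```

```bash
python3 shaft.py
```

```text
clk 7.4 tool [ 0.4658 -0.1378  0.0113] taz 91.03 width 0.0582 gf 5.38 F [ 0.2 -0.8 -2. ]
shaft az 90.87 axis foot at tool [ 0.4661 -0.1378] n 21
jar ahead 0.3639 left 0.0066
```

>>> carry_out --steps '[[82,[0.2,-0.1,0],0],[82,[0.8,-0.2,0],0],[82,[1.6,-0.25,0],0],[82,[2.5,-0.25,0],0],[82,[3.4,-0.25,0],0],[82,[4.3,-0.25,0],0],[82,[5.2,-0.25,0],0],[82,[6,-0.25,0],0],[82,[6.4,-0.25,0],0],[82,[6.5,-0.25,0],0]]'

```text
clock: 8.45
tool_pos: [0.4622, -0.0732, 0.0113]
tcp_rot: [[-0.018, 1.0, 0.0], [1.0, 0.018, -0.0], [-0.0, 0.0, -1.0]]
contact_force: [-0.3, -0.8, -1.7]
width: 0.0581
grip_force: 5.3
```

```bash
python3 shaft.py
python3 - <<'E'
from h import *
a=snap('top','top3.png');b=snap('scene','scene3.png')
o=np.zeros((448,800,3),np.uint8);c=cv2.resize(a[205:270,195:265],None,fx=6,fy=6,interpolation=cv2.INTER_CUBIC);o[:390,:420]=c
d=cv2.resize(b[190:310,290:420],None,fx=2.9,fy=2.9,interpolation=cv2.INTER_CUBIC);o[:348,421:798]=d[:348]
cv2.imwrite('pics/c3.png',o[:,:,::-1])
E
```

```text
clk 8.45 tool [ 0.4622 -0.0732  0.0113] taz 91.04 width 0.0581 gf 5.33 F [-0.3 -0.8 -1.7]
shaft az 90.88 axis foot at tool [ 0.4626 -0.0732] n 21
jar ahead 0.2993 left 0.004
```

View pics/c3.png

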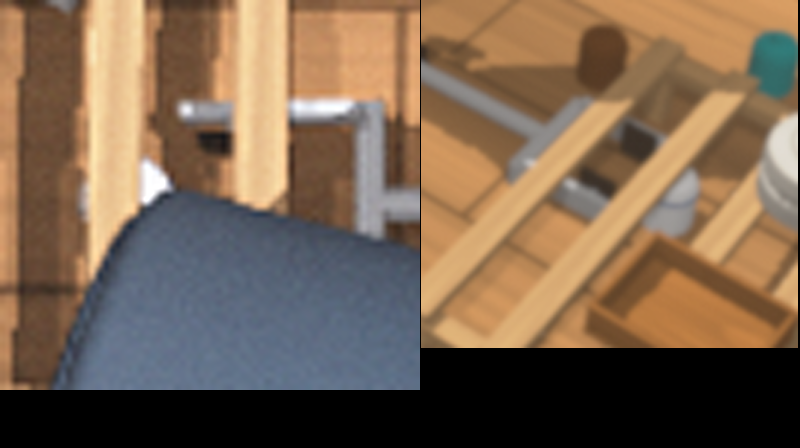

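Run:
```python
from h import *
a=cv2.imread('pics/top3.png')
for u in(228,230,250,252):
    print(u,[int(a[v,u].min()) for v in range(216,232)])
for z in(.02,.026):
  for u,v in((228,221.7),(251,221.7)):print(z,u,on('top',u,v,z).round(4))
# scene triangulation: jar silhouette
b=cv2.imread('pics/scene0.png');hs=cv2.cvtColor(b,cv2.COLOR_BGR2HSV)
k=((hs[:,:,1]<60)&(hs[:,:,2]>90)).astype(np.uint8);k[:, :360]=0;k[:,395:]=0;k[:240]=0;k[275:]=0
n,l,st,ce=cv2.connectedComponentsWithStats(k);print(st[1:],ce[1:])
for p in[(.454,.226,0),(.454,.226,.042),(.454,.226,.056)]:print(pix('scene',p).round(1),pix('top',p).round(1))
```

```text
228 [61, 59, 59, 57, 62, 85, 146, 162, 136, 93, 61, 35, 39, 38, 54, 54]
230 [85, 83, 88, 87, 85, 99, 141, 156, 141, 92, 55, 28, 33, 33, 41, 56]
250 [99, 100, 98, 99, 97, 172, 243, 238, 141, 88, 52, 58, 55, 51, 55, 54]
252 [120, 110, 112, 113, 114, 183, 242, 215, 110, 92, 63, 52, 52, 56, 55, 53]
0.02 228 [0.5065 0.1979 0.02  ]
0.02 251 [0.5072 0.1327 0.02  ]
0.026 228 [0.5055 0.1973 0.026 ]
0.026 251 [0.5062 0.1324 0.026 ]
[[367 248  19  23 257]] [[377.40077821 260.83268482]]
[372.4 263.4] [218.3 240.9]
[374.6 250.9] [216.5 238.9]
[375.4 246.6] [215.9 238.2]
```

The scene crop shows both black pads just in front of the jar, one on either side. I'll advance the last 39 mm.

>>> carry_out --steps '[[82,[0.3,0,0],0],[82,[1,0,0],0],[82,[1.8,0,0],0],[82,[2.6,0,0],0],[82,[3.3,0,0],0],[82,[3.8,0,0],0],[82,[3.9,0,0],0],[82,[3.9,0,0],0],[86,[3.9,0.06,0],0],[90,[3.9,0.12,-0.05],0]]'

```text
clock: 9.6
tool_pos: [0.4627, -0.0348, 0.0118]
tcp_rot: [[-0.017, 1.0, -0.0], [1.0, 0.017, 0.0], [0.0, -0.0, -1.0]]
contact_force: [-0.6, -0.1, -2.9]
width: 0.0558
grip_force: 5.7
```

>>> carry_out --steps '[[92,[0,0.03,0],0],[94,[0,0.06,-0.05],0],[96,[0,0.09,-0.05],0],[98,[0,0.12,-0.05],0],[100,[0,0.15,-0.1],0],[102,[0,0.18,-0.1],0],[104,[0,0.21,-0.1],0],[104,[0,0.21,-0.1],0],[104,[0,0.21,-0.1],0],[104,[0,0.21,-0.1],0]]'

```text
clock: 10.6
tool_pos: [0.4648, -0.0346, 0.0128]
tcp_rot: [[-0.018, 1.0, -0.0], [1.0, 0.018, 0.0], [0.0, -0.0, -1.0]]
contact_force: [-0.1, 0.6, -1.0]
width: 0.0511
grip_force: 7.2
```

```bash
python3 shaft.py
```

```text
clk 10.6 tool [ 0.4648 -0.0346  0.0128] taz 91.01 width 0.0511 gf 7.15 F [-0.1  0.6 -1. ]
shaft az 91.17 axis foot at tool [ 0.4622 -0.0347] n 21
jar ahead 0.2608 left 0.0028
```

>>> carry_out --steps '[[105,[0,0.01,0],0],[106,[0,0.03,0],0],[107,[0,0.05,0],0],[108,[0,0.06,-0.03],0],[108,[0,0.06,-0.03],0],[108,[0,0.06,-0.03],0],[108,[0,0.06,-0.03],0],[108,[0,0.06,-0.03],0],[108,[0,0.06,-0.03],0],[108,[0,0.06,-0.03],0]]'

```text
clock: 11.65
tool_pos: [0.4655, -0.0346, 0.0131]
tcp_rot: [[-0.018, 1.0, 0.0], [1.0, 0.018, -0.0], [-0.0, 0.0, -1.0]]
contact_force: [0.9, -0.3, -2.8]
width: 0.0492
grip_force: 8.1
```

>>> carry_out --steps '[[109,[0,0.01,0],0],[110,[0,0.03,0],0],[111,[0,0.05,-0.03],0],[111,[0,0.05,-0.03],0],[111,[0,0.05,-0.03],0],[111,[0,0.05,-0.03],0],[111,[0,0.05,-0.03],0],[111,[0,0.05,-0.03],0],[111,[0,0.05,-0.03],0],[111,[0,0.05,-0.03],0]]'

```text
clock: 12.65
tool_pos: [0.4659, -0.0346, 0.0134]
tcp_rot: [[-0.018, 1.0, -0.0], [1.0, 0.018, 0.0], [0.0, -0.0, -1.0]]
contact_force: [1.5, 0.3, -2.2]
width: 0.0485
grip_force: 8.5
```

>>> carry_out --steps '[[112,[0,0.01,0],0],[113,[0,0.03,0],0],[114,[0,0.05,-0.02],0],[114,[0,0.05,-0.02],0],[114,[0,0.05,-0.02],0],[114,[0,0.05,-0.02],0],[114,[0,0.05,-0.02],0],[114,[0,0.05,-0.02],0],[114,[0,0.05,-0.02],0],[114,[0,0.05,-0.02],0]]'

```text
clock: 13.65
tool_pos: [0.4664, -0.0346, 0.0136]
tcp_rot: [[-0.018, 1.0, -0.0], [1.0, 0.018, 0.0], [0.0, -0.0, -1.0]]
contact_force: [1.2, 0.4, -1.4]
width: 0.0475
grip_force: 9.0
```

>>> carry_out --steps '[[115,[0,0.01,0],0],[116,[0,0.03,0],0],[116,[0,0.03,0],0],[116,[0,0.03,0],0],[116,[0,0.03,0],0],[116,[0,0.03,0],0],[116,[0,0.03,0],0],[116,[0,0.03,0],0],[116,[0,0.03,0],0],[116,[0,0.03,0],0]]'

```text
clock: 14.65
tool_pos: [0.4667, -0.0346, 0.0136]
tcp_rot: [[-0.018, 1.0, -0.0], [1.0, 0.018, 0.0], [0.0, -0.0, -1.0]]
contact_force: [2.0, 0.3, -1.6]
width: 0.0467
grip_force: 10.1
```

```bash
python3 shaft.py
```

```text
clk 14.65 tool [ 0.4667 -0.0346  0.0136] taz 91.01 width 0.0467 gf 10.1 F [ 2.   0.3 -1.6]
shaft az 90.74 axis foot at tool [ 0.4617 -0.0346] n 21
jar ahead 0.2607 left 0.0043
```

>>> carry_out --steps '[[117,[0,0.01,0],0],[118,[0,0.03,0],0],[118,[0,0.03,0],0],[118,[0,0.03,0],0],[118,[0,0.03,0],0],[118,[0,0.03,0],0],[118,[0,0.03,0],0],[118,[0,0.03,0],0],[118,[0,0.03,0],0],[118,[0,0.03,0],0]]'

```text
clock: 15.7
tool_pos: [0.467, -0.0346, 0.0136]
tcp_rot: [[-0.018, 1.0, 0.0], [1.0, 0.018, 0.0], [0.0, 0.0, -1.0]]
contact_force: [2.4, -0.1, -1.0]
width: 0.046
grip_force: 11.9
```

>>> carry_out --steps '[[119,[0,0.01,0],0],[120,[0,0.03,0],0],[120,[0,0.03,0],0],[120,[0,0.03,0],0],[120,[0,0.03,0],0],[120,[0,0.03,0],0],[120,[0,0.03,0],0],[120,[0,0.03,0],0],[120,[0,0.03,0],0],[120,[0,0.03,0],0]]'

```text
clock: 16.7
tool_pos: [0.4673, -0.0346, 0.0136]
tcp_rot: [[-0.018, 1.0, 0.0], [1.0, 0.018, 0.0], [0.0, 0.0, -1.0]]
contact_force: [2.1, -0.6, -1.1]
width: 0.0453
grip_force: 13.7
```

The slope is now 2.5 N/mm, so both pads bear on the jar with about 3 N each. I'll draw it out slowly.

>>> carry_out --steps '[[120,[-0.1,0,0],0],[120,[-0.4,0,0],0],[120,[-0.8,0,0],0],[120,[-1.3,0,0],0],[120,[-1.8,0,0],0],[120,[-2.3,0,0],0],[120,[-2.8,0,0],0],[120,[-3.2,0,0],0],[120,[-3.5,0,0],0],[120,[-3.6,0,0],0]]'

```text
clock: 17.7
tool_pos: [0.4679, -0.0709, 0.0136]
tcp_rot: [[-0.017, 1.0, -0.0], [1.0, 0.017, 0.0], [0.0, -0.0, -1.0]]
contact_force: [-0.1, 1.8, -1.1]
width: 0.0456
grip_force: 12.6
```

```bash
python3 shaft.py
python3 - <<'E'
from h import *
a=snap('top','top4.png');b=snap('scene','scene4.png')
o=np.zeros((448,800,3),np.uint8);c=cv2.resize(a[205:270,195:265],None,fx=6,fy=6,interpolation=cv2.INTER_CUBIC);o[:390,:420]=c
d=cv2.resize(b[190:310,290:420],None,fx=2.9,fy=2.9,interpolation=cv2.INTER_CUBIC);o[:348,421:798]=d[:348]
cv2.imwrite('pics/c4.png',o[:,:,::-1])
E
```

```text
clk 17.7 tool [ 0.4679 -0.0709  0.0136] taz 90.99 width 0.0456 gf 12.56 F [-0.1  1.8 -1.1]
shaft az 90.16 axis foot at tool [ 0.4616 -0.0709] n 21
jar ahead 0.2969 left 0.0068
```

View pics/c4.png

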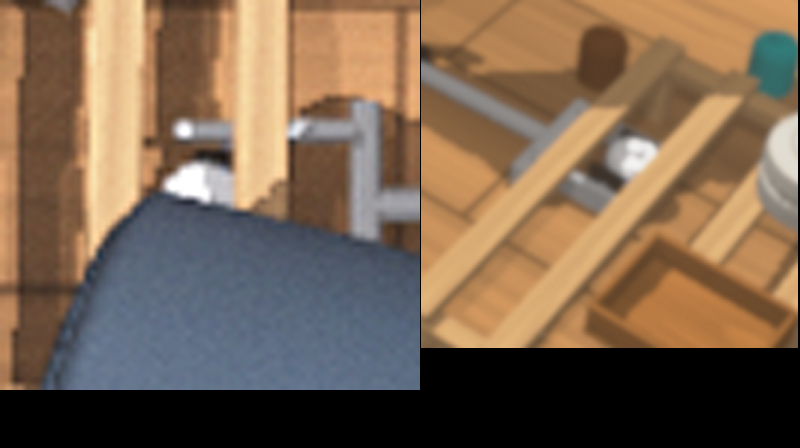

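The jar is moving with the jaws: it now sits between the pads at crop (200,183) and in the scene crop at (632,155). I'll keep drawing.

>>> carry_out --steps '[[120,[-0.2,0,0],0],[120,[-0.7,0,0],0],[120,[-1.4,0,0],0],[120,[-2.2,0,0],0],[120,[-3,0,0],0],[120,[-3.8,0,0],0],[120,[-4.6,0,0],0],[120,[-5.3,0,0],0],[120,[-5.8,0,0],0],[120,[-6,0,0],0]]'

```text
clock: 18.85
tool_pos: [0.469, -0.1311, 0.0136]
tcp_rot: [[-0.017, 1.0, -0.0], [1.0, 0.017, 0.0], [0.0, -0.0, -1.0]]
contact_force: [-0.9, 2.6, -1.5]
width: 0.0456
grip_force: 12.6
```

>>> carry_out --steps '[[120,[-0.2,0,0],0],[120,[-0.7,0,0],0],[120,[-1.5,0,0],0],[120,[-2.4,0,0],0],[120,[-3.4,0,0],0],[120,[-4.4,0,0],0],[120,[-5.4,0,0],0],[120,[-6.2,0,0],0],[120,[-6.8,0,0],0],[120,[-7,0,0],0]]'

```text
clock: 19.85
tool_pos: [0.4702, -0.2012, 0.0136]
tcp_rot: [[-0.017, 1.0, 0.0], [1.0, 0.017, -0.0], [-0.0, 0.0, -1.0]]
contact_force: [-0.2, 2.7, -1.5]
width: 0.0449
grip_force: 12.6
```

```bash
python3 shaft.py
python3 - <<'E'
from h import *
a=snap('top','top5.png');b=snap('scene','scene5.png')
o=np.zeros((448,800,3),np.uint8);c=cv2.resize(a[185:285,195:325],(430,331),interpolation=cv2.INTER_CUBIC);o[:331,:430]=c
d=cv2.resize(b[170:290,240:365],(369,354),interpolation=cv2.INTER_CUBIC);o[:354,431:]=d
cv2.imwrite('pics/c5.png',o[:,:,::-1])
E
```

```text
clk 19.85 tool [ 0.4702 -0.2012  0.0136] taz 90.98 width 0.0449 gf 12.58 F [-0.2  2.7 -1.5]
shaft az 90.15 axis foot at tool [ 0.4639 -0.2012] n 21
jar ahead 0.4272 left 0.0088
```

View pics/c5.png

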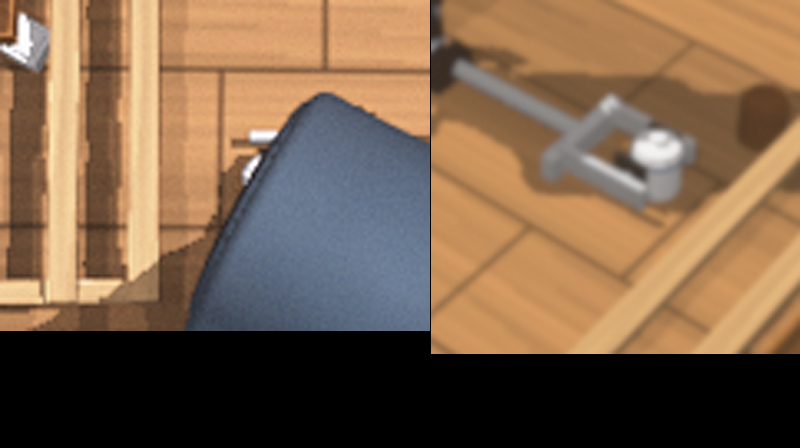

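The jar is out in front of the rack, upright, with both pads still on it. I'll check the distance.

Run:
```python
from h import *
p=on('scene',317.6,220.8,.048);print(p.round(4))
# rack front edge line at deck top from top view (v=160..270), outer right edge
a=cv2.imread('pics/top0.png')
for v in(160,200,260):
    g=a[v,225:255].min(1).astype(int);print(v,g.tolist())
for u,v in((243.3,155),(242.8,270)):print(on('top',u,v,.078).round(4))
```

```text
[0.4607 0.0718 0.048 ]
160 [40, 49, 43, 45, 47, 41, 47, 40, 35, 89, 141, 129, 138, 144, 139, 135, 142, 127, 70, 62, 66, 68, 68, 66, 64, 62, 64, 62, 60, 62]
200 [48, 52, 54, 55, 60, 56, 69, 102, 99, 106, 148, 148, 143, 129, 130, 140, 147, 126, 64, 87, 90, 88, 88, 85, 91, 89, 105, 104, 100, 100]
260 [46, 45, 52, 62, 61, 56, 67, 92, 121, 154, 145, 148, 143, 141, 142, 142, 144, 143, 72, 83, 84, 80, 82, 84, 79, 81, 79, 95, 87, 94]
[0.6859 0.1551 0.078 ]
[0.3667 0.1487 0.078 ]
```

>>> carry_out --steps '[[120,[-0.1,0,0],0],[120,[-0.4,0,0],0],[120,[-0.8,0,0],0],[120,[-1.2,0,0],0],[120,[-1.5,0,0],0],[120,[-1.5,0,0],0],[120,[-1.5,0,0],0],[118,[-1.5,-0.03,0],0],[116,[-1.5,-0.06,0],0],[114,[-1.5,-0.09,0],0]]'

```text
clock: 21.0
tool_pos: [0.4695, -0.2155, 0.0135]
tcp_rot: [[-0.018, 1.0, -0.0], [1.0, 0.018, 0.0], [0.0, -0.0, -1.0]]
contact_force: [0.3, -0.1, -3.0]
width: 0.0473
grip_force: 7.7
```

>>> carry_out --steps '[[111,[0,-0.05,0.02],0],[108,[0,-0.1,0.05],0],[105,[0,-0.15,0.07],0],[102,[0,-0.2,0.1],0],[99,[0,-0.25,0.12],0],[96,[0,-0.3,0.14],0],[92,[0,-0.36,0.17],0],[88,[0,-0.42,0.19],0],[84,[0,-0.48,0.2],0],[82,[0,-0.51,0.2],0]]'

```text
clock: 22.0
tool_pos: [0.4644, -0.2156, 0.0116]
tcp_rot: [[-0.018, 1.0, -0.0], [1.0, 0.018, 0.0], [0.0, -0.0, -1.0]]
contact_force: [0.0, -0.6, -2.1]
width: 0.0578
grip_force: 5.6
```

```bash
python3 shaft.py
python3 - <<'E'
from h import *
b=snap('scene','scene6.png');cv2.imwrite('pics/c6.png',cv2.resize(b[150:270,200:360],None,fx=4,fy=4,interpolation=cv2.INTER_CUBIC)[:,:,::-1])
E
```

```text
clk 22.0 tool [ 0.4644 -0.2156  0.0116] taz 91.01 width 0.0578 gf 5.56 F [ 0.  -0.6 -2.1]
shaft az 90.86 axis foot at tool [ 0.465  -0.2156] n 21
jar ahead 0.4417 left 0.0044
```

View pics/c6.png

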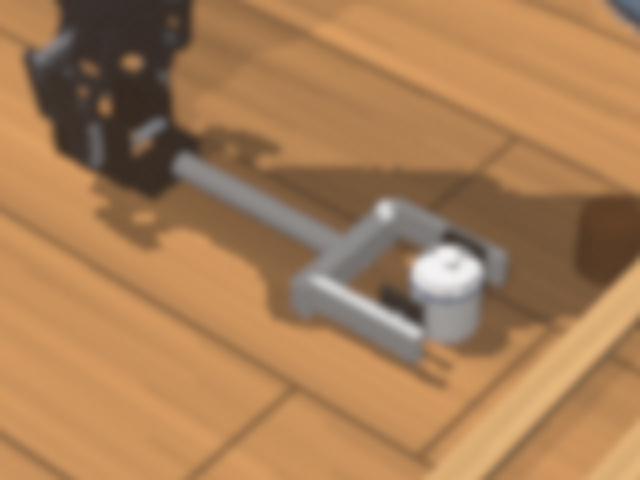

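The jar stands free and upright between the open pads. I'll pull the reacher straight back.

>>> carry_out --steps '[[80,[-0.1,0,0],0],[80,[-0.5,0,0],0],[80,[-1.2,0,0],0],[80,[-2.2,0,0],0],[80,[-3.4,0,0],0],[80,[-4.8,0,0],0],[80,[-6.4,0,0],0],[80,[-7.8,0,0],0],[80,[-8.8,0,0],0],[80,[-9,0,0],0]]'

```text
clock: 23.1
tool_pos: [0.4661, -0.307, 0.0116]
tcp_rot: [[-0.016, 1.0, 0.0], [1.0, 0.016, -0.0], [-0.0, 0.0, -1.0]]
contact_force: [0.3, 0.9, -1.7]
width: 0.0584
grip_force: 5.4
```

>>> carry_out --steps '[[78,[0,0,0],0],[74,[0,0,0.1],0],[68,[0,0,0.1],0],[60,[0,0,0.1],0],[40,[0,0,0.1],0],[20,[0,0,0.1],0],[0,[0,0,0],0],[0,[0,0,0],0],[0,[0,0,0],0],[0,[0,0,0],0]]'

```text
clock: 24.1
tool_pos: [0.4661, -0.3057, 0.0116]
tcp_rot: [[-0.018, 1.0, 0.0], [1.0, 0.018, 0.0], [0.0, 0.0, -1.0]]
contact_force: [1.2, -0.6, 0.4]
width: 0.0857
grip_force: 0.0
```

>>> carry_out --steps '[[0,[0,0,-0.5],0],[0,[0,0,-1.5],0],[0,[0,0,-3],0],[0,[0,0,-5],0],[0,[0,0,-7],0],[0,[0,0,-9],0],[0,[0,0,-11],0],[0,[0,0,-13],0],[0,[0,0,-14],0],[0,[0,0,-14],0]]'

```text
clock: 25.1
tool_pos: [0.4667, -0.3061, 0.1535]
tcp_rot: [[-0.018, 1.0, 0.003], [1.0, 0.018, -0.002], [-0.002, 0.002, -1.0]]
contact_force: [0.6, -0.3, -0.1]
width: 0.0856
grip_force: 0.0
```

Run:
```python
from h import *
b=snap('scene','scene7.png');w=snap('wrist');o=np.zeros((480,800,3),np.uint8)
o[:360,:400]=cv2.resize(b[120:300,170:370],(400,360));o[:300,400:]=cv2.resize(w,(400,300))
cv2.imwrite('pics/c7.png',o[:,:,::-1])
```

```text
(no output)
```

View pics/c7.png

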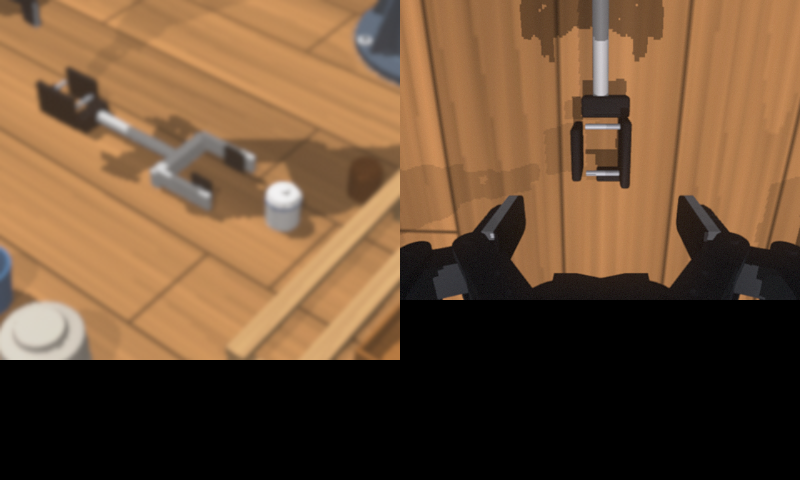

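The jar stands upright and clear in front of the rack, and the reacher lies flat and free behind it. I'll hand the job in.

```bash
python3 -c "
from bench import env
print(env.sign_off())"
```

```text
the job is handed in; nothing more can be done
None
```

I handed the job in at about 25 s of the 58 s; sign-off gave no verdict. The last pictures show the jar upright an estimated 7–8 cm clear of the rack's front, with the reacher lying flat, released, and its jaws about 9 cm back from the jar.

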